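Slide the loaded serving board home into its corner stop

TASK

Push the wooden board along the sideboard top into the metal corner stop, until it sits flush against both the long back rail and the short side rail. Only push it with the fingers, never lift it; the mug rides along standing on the board and must not be touched, tipped or shaken off. Leave the mustard jar, the pepper mill and the spice jar where they stand.

Things in the scene. Friction and masses are not known exactly. Their poses are not given: they have to be found in the camera images.
- board: Loose wooden chopping board lying flat, 144 (x) x 236 (y) x 22 (z) mm, about 0.5 kg. Origin: centre of its underside; x across its short side, y along its long side, z up. Slides with ordinary friction (a push of about 3 to 8 N). Starts a few centimetres clear of both rails, to the near right, turned up to 15 degrees from parallel with them.
- board_corner (a point): Corner of the board (underside, at board x = +72, y = +118 mm; axes as the board's) that belongs in the inner corner of the stop.
- corner_stop: Fixed L-shaped stop of aluminium angle. Origin: its inner corner, on the surface; x points roughly away from the robot, y to the left. Back rail: 240 mm along -y, inner face at x = 0. Side rail: 130 mm along -x, inner face at y = 0. Rails 30 mm high, 8 thick, with a 4 mm high foot flange outside. Home, the board's centre is at (-72, -118) mm and its axes are parallel to the stop's.
- mug: Small mug standing on the board, 65 mm across, 92 mm with its handle, 49 mm high (rim 71 mm above the sideboard). Origin: underside, midway between handle end and far side (13 mm from the cup axis); handle along -y, z up. It stands towards the board's far left, at least 35 mm from its front (-x) edge and 55 mm from its right (-y) end. Loose: it slides if the board is jerked.
- mustard_jar: Squat jar with a lid, 62 mm across, 86 mm high, standing left of the short side rail. Origin: centre of its underside. Bystander.
- pepper_mill: Wooden pepper mill, 58 mm across, 170 mm high, standing behind the back rail. Origin: centre of its underside. Bystander.
- spice_jar: Slim spice jar, 41 mm across, 105 mm high, standing left of the short side rail, nearer the robot than the mustard jar. Origin: centre of its underside. Bystander.
Not all that is in view belongs to the job. What is shaped like the mug but purple, turquoise or yellow is not meant.

How it is judged:
At the end, for the whole second after the job is handed in: The board lies flat and still with its corner within 6 mm of both rails of the stop and its sides within 2 degrees (0.035 rad) of parallel to them; the mug stands upright on the board (x of board_corner in the frame of corner_stop between -0.006 and 0.004 m and y of board_corner in the frame of corner_stop between -0.006 and 0.004 m and angle between the x axis of board and the x axis of corner_stop, either way round below 0.035 rad and height (world z) of board below 0.004 m and angle between board's own z axis and vertical below 0.02 rad and linear speed of board below 0.005 m/s and linear speed of mug below 0.01 m/s and height (world z) of mug between 0.018 and 0.03 m and angle between mug's own z axis and vertical below 0.1 rad); the robot touches nothing.
It fails at once if the board is lifted or tilted off the surface (1 cm or 0.12 rad) (height (world z) of board above 0.01 m or angle between board's own z axis and vertical above 0.12 rad).
It fails at once if the mug is tipped, lifted off the board or falls from it (angle between mug's own z axis and vertical above 0.3 rad or height (world z) of mug below 0.012 m or height (world z) of mug above 0.04 m).
It fails at once if the robot touches the mug (contact force between any of the arm, the fingers and mug above 0.5 N).
It fails at once if the mustard jar, pepper mill or spice jar is pushed away (15 mm) or knocked over (distance of any of mustard_jar, pepper_mill, spice_jar from where it was at the start of the episode above 0.015 m or angle between any of mustard_jar, pepper_mill, spice_jar's own z axis and vertical above 0.3 rad).
It also fails if it takes over 48 s, if anything falls off the work surface, if the arm or the gripper's body presses on something with over 40 N, if the wrist force passes 120 N, or if a joint passes its speed limit or range.

ROBOT

A 6-joint arm with a two-finger parallel gripper is mounted at the origin on a cart in front of the work surface, level with it; the furniture and walls round the work are solid. World frame = base frame: x ahead of the robot, y to its left, z up, the work surface at z = 0. Lengths are in m, angles in rad, forces in N, time in s.
With the tool pointing down it reaches from about 0.35 to 0.775 m from the base axis. Payload 7.3 kg.
Tool frame: the origin (TCP) lies at the very end of the fingers, on their centre line; the grasp point (between the pads) lies 19 mm behind it; z points along the fingers, y is the line along which they close (so a half turn about z gives the same grasp; the last joint's range is limited). The gripper opens to 92 mm and grips with 3 to 60 N. Pads are 19 mm wide; open, the fingers measure 130 mm over their backs; the gripper's body (75 mm by 190 mm) begins 47 mm behind the grasp point.
Start: joints at [-1.39, 0.342, 1.524, -0, 1.275, -0.146], TCP at [0.169, -0.497, 0.227] pointing down, gripper open.
Joint ranges: [-2.53, 2.53], [-0.77, 2.02], [0.04, 2.7], [-1, 4.14], [0.28, 2.66], [-3.11, 3.11]. Speed limits (rad/s): [2.57, 2.57, 3.14, 3.14, 3.14, 3.14].

INTERFACE

Orientations are given as [roll, pitch, yaw] about the fixed x, y, z axes, in that order (R = Rz(yaw) Ry(pitch) Rx(roll)).
In Python, from cell import robot, read_camera, get_calibration gives the robot as it stands. The module is installed in compiled form; this text tells all that it offers.
- The arm moves only by the tool send_rows, never from a script. Its argument "plan" is a list of rows, each a list of 2 entries, a list of its own where there are three numbers: the shift along the tool's x, y, z as a fraction of full scale, then the turn, a rotation vector about the tool's x, y, z as a fraction of full scale. A call has exactly 10 rows; each row shifts and turns the commanded pose from where the row before left it, along the tool's axes as they then stand; what a row does not reach is not made up. Full scale, the value 1, is 0.025 m for a shift and 90 degrees for a turn. A row lasts 1/8 s, in which the tool goes at most 62.5 mm and 10.7 degrees, less where a joint would pass 70% of its speed; a pose out of reach is approached as far as the arm can. A call with a number of a shift or a turn outside -1 to 1 is refused whole. A call with a gripper value outside its range is refused whole. "gripper" is the opening, from -1 (shut) to 1 (fully open), so that 0 is half open, set as the call begins (left out, the last holds). The fingers move at their own pace and stop on an object; "force" is the grip in N (left out, the last holds). Time passes only in rows, so rows that do not move let the fingers close, or fill a call up. It gives the time, the measured TCP pose, the force, the opening and the grip force at its end, in the units of the state.
- robot.observe(): the state, without advancing time (a new reading comes with each control period).
- read_camera(name): name is "side" or "top" or "wrist"; returns (picture, depth): 384x512x3 uint8, blue, green, red; 384x512 float32, m along the optical axis (not along the pixel's ray), 0 where there is no reading.
- get_calibration(name): a dict with "intrinsics" (3x3 intrinsics, pixels), "dist_coeffs" ([k1, k2, p1, p2, k3] as OpenCV has them; the pictures are not rectified), "rvec" (rotation vector, rad) and "tvec" (3), from world to camera coordinates, as OpenCV has them. Camera axes: x right, y down, z forward; pixel columns grow to the right and rows downward; lengths in m; the calibration is good to about 2 mm. A picture is of the moment at which its call begins: read the wrist's pose just before it. get_calibration takes no time and is no camera call; for the wrist camera it gives the pose at the moment of the call.
- robot.hand_in(): hands the job in; it is judged then, once.
The state is a dict: "time": time; "qpos": joint angles; "qvel": joint speeds; "joint_efforts": joint torques, N m; "tool_pos": TCP position; "tool_rot": TCP orientation; "contact_force": force on the tool from outside, world axes, zero at the start; "torque": the same for the moment, N m; "opening": finger opening in m; "grip_force": force on a finger pad.
Only numpy, scipy, OpenCV 4.12 (cv2) and the standard library are available. Lean on these libraries where they do the work, as an engineer would, in place of code of your own. Each camera call takes 0.05 s, during which the arm holds its last target. There are 200 camera calls.

## Working session

There is one attempt and no reset: what is moved stays moved. The work goes in short steps, Python scripts to look and compute and a tool call to move; the robot and the scene stay as the last step left them, time stands still between calls to the robot, and variables do not carry over. Pictures are saved under pics/ and viewed, at most 10 in all, crops included, and the job is handed in when it is done.

Besides the shell and the picture viewer there is one more tool, called after "Call:" by a JSON object that holds its "op" and its "data". send_rows: Moves the arm, as the interface text tells. Shift numbers are shares of 0.025 m and turn numbers shares of 90 degrees, none past 1 either way. Its arguments: {"type":"object","properties":{"plan":{"type":"array"},"gripper":{"type":"number"},"force":{"type":"number"}},"required":["plan"]}

```bash
mkdir -p pics; python3 - <<'E'
from cell import robot, read_camera, get_calibration
import cv2,numpy as np
for n in ("top","side"):
    p,d=read_camera(n); cv2.imwrite(f"pics/{n}0.png",p); np.savez(f"pics/{n}0.npz",p=p,d=d)
    c=get_calibration(n); R=cv2.Rodrigues(c["rvec"])[0]; print(n,c["intrinsics"].tolist(),c["dist_coeffs"],(-R.T@c["tvec"].ravel()).round(3),R.round(2).tolist())
s=robot.observe();print(s)
E
```

```text
top [[365.9745373302623, 0.0, 255.7567464788189], [0.0, 365.9745373302623, 195.6375863196321], [0.0, 0.0, 1.0]] [0.00893242 0.         0.         0.         0.        ] [ 0.421 -0.018  0.946] [[0.16, -0.99, 0.0], [-0.97, -0.16, -0.2], [0.2, 0.03, -0.98]]
side [[474.0618379219153, 0.0, 258.60537966235114], [0.0, 474.0618379219153, 196.12324470927078], [0.0, 0.0, 1.0]] [0.0290689 0.        0.        0.        0.       ] [0.03  0.986 0.771] [[-0.87, -0.5, 0.01], [-0.28, 0.46, -0.85], [0.42, -0.74, -0.53]]
{'time': 0.1, 'qpos': array([-1.38999654e+00,  3.42636484e-01,  1.52489191e+00,  4.07484705e-06,
        1.27541338e+00, -1.45982229e-01]), 'qvel': array([ 3.19483149e-05, -3.14828913e-03, -8.67416526e-04,  1.29745476e-03,
       -8.36144103e-04,  1.25632290e-04]), 'joint_efforts': array([ 1.85691286e-03, -4.32002950e+01, -2.44694710e+01,  7.19443965e-02,
        5.25439787e-02, -3.96324151e-05]), 'tool_pos': array([ 0.16849025, -0.49685492,  0.22613339]), 'tool_rot': array([-3.14025845e+00, -2.00103696e-04,  3.26780693e-01]), 'contact_force': array([ 0.7920849 ,  0.11185226, -0.3330767 ]), 'torque': array([-0.00905146, -0.00445926, -0.02290924]), 'grip_force': 0.0, 'opening': 0.09190054983575133}
```

View pics/top0.png

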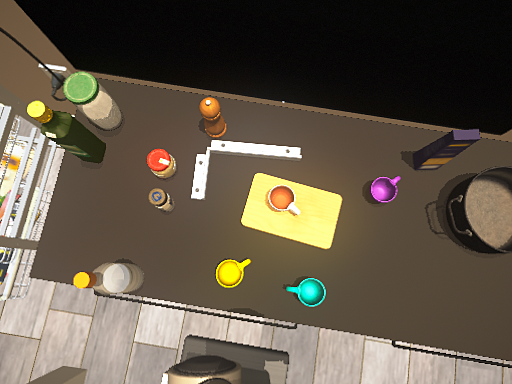

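View pics/side0.png

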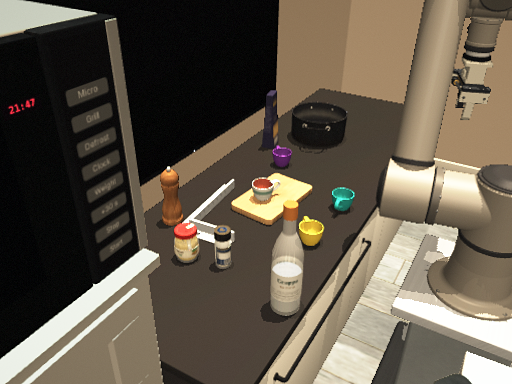

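Top view: the board is at about (292,210) with the target mug (brownish inside) at (281,198). The back rail runs (210,148)–(300,153) and the side rail (205,152)–(197,198). The pepper mill is at (212,118), the mustard jar at (161,163) and the spice jar at (160,200). The yellow, turquoise and purple mugs are distractors.

```bash
cat > h.py <<'E'
from cell import robot, read_camera, get_calibration
import cv2,numpy as np
def cast(n,px,z):
    c=get_calibration(n);R=cv2.Rodrigues(c["rvec"])[0];C=-R.T@np.ravel(c["tvec"])
    u=cv2.undistortPoints(np.float64(px).reshape(-1,1,2),c["intrinsics"],c["dist_coeffs"])[:,0]
    r=np.c_[u,np.ones(len(u))]@R
    return (C+r*((z-C[2])/r[:,2])[:,None])[:,:2]
def board(p):
    h=cv2.cvtColor(p,cv2.COLOR_BGR2HSV)
    m=cv2.inRange(h,(15,60,120),(32,255,255))
    n,l,s,c=cv2.connectedComponentsWithStats(m)
    cs=[cv2.convexHull(max(cv2.findContours(np.uint8(l==i),0,1)[0],key=cv2.contourArea)) for i in range(1,n) if s[i,4]>300]
    return max(cs,key=cv2.contourArea)
def rect(p):
    w=cast("top",board(p).reshape(-1,2),.022)
    (c,s,a)=cv2.minAreaRect(np.float32(w*1000))
    return c,s,a
E
python3 - <<'E'
from h import *
z=np.load("pics/top0.npz");p=z['p'];d=z['d']
print("board",rect(p))
h=cv2.cvtColor(p,cv2.COLOR_BGR2HSV)
m=cv2.inRange(h,(0,0,150),(180,60,255)); roi=np.zeros_like(m); roi[138:202,188:304]=255; m&=roi
c=max(cv2.findContours(m,0,1)[0],key=cv2.contourArea)
# inner edges: back: lowest white pixel per column; side: rightmost per row
b=[(x,np.nonzero(m[:,x])[0].max()+.5) for x in range(222,296,4)]
s=[(np.nonzero(m[y,:220])[0].max()+.5,y) for y in range(166,196,3)]
for nm,q in(("back",b),("side",s)):
    w=cast("top",q,0.0); vx,vy,x0,y0=cv2.fitLine(np.float32(w),cv2.DIST_HUBER,0,.01,.01).ravel()
    print(nm,vx,vy,x0,y0,np.degrees(np.arctan2(vy,vx)),"w at .03",cast("top",q,.03).mean(0), w.mean(0))
# depth cloud heights across rails
c=get_calibration("top");R=cv2.Rodrigues(c["rvec"])[0];C=-R.T@np.ravel(c["tvec"])
yy,xx=np.mgrid[:384,:512];u=cv2.undistortPoints(np.float64(np.c_[xx.ravel(),yy.ravel()]).reshape(-1,1,2),c["intrinsics"],c["dist_coeffs"])[:,0]
P=((np.c_[u,np.ones(len(u))]*d.ravel()[:,None])@R+C).reshape(384,512,3)
print("col260",P[140:164,260].round(4)[:,[0,2]].tolist()); print("row180",P[180,188:216].round(4)[:,1:].tolist())
hh=P[...,2]
mg=np.zeros_like(m);mg[175:225,255:310]=255
t=P[(mg>0)&(hh>.055)&(hh<.09)];print("mug hi",len(t),t.min(0),t.max(0))
for nm,(a,b2,c2,d2) in dict(must=(145,180,145,178),spice=(185,213,147,176),mill=(93,138,198,230)).items():
    t=P[a:b2,c2:d2].reshape(-1,3);t=t[t[:,2]>.05];print(nm,t.min(0).round(3),t.max(0).round(3))
q=p.copy();cv2.drawContours(q,[board(p)],-1,(255,0,0),1)
cv2.imwrite("pics/crop.png",cv2.resize(q[130:260,180:350],None,fx=4,fy=4,interpolation=0))
E
```

```text
board ((586.2149047851562, -86.91072845458984), (236.12127685546875, 146.74118041992188), 83.45841979980469)
back 0.4577179 0.88909745 0.696199 0.026110135 62.76005 w at .03 [0.68670263 0.01713936] [0.69540081 0.01830428]
side 0.99755234 0.06992414 0.6340892 0.1476443 4.0096292 w at .03 [0.62733606 0.14237609] [0.63408915 0.14764429]
col260 [[0.7663, 0.0014], [0.763, 0.0028], [0.7618, -0.0017], [0.7565, 0.0051], [0.7535, 0.0056], [0.7514, 0.0036], [0.7483, 0.0047], [0.7448, 0.0065], [0.7422, 0.0059], [0.7401, 0.0042], [0.7377, 0.003], [0.7253, 0.0318], [0.7233, 0.0296], [0.7197, 0.0323], [0.7182, 0.0288], [0.7191, 0.0176], [0.7187, 0.0101], [0.7194, -0.0008], [0.7165, -0.0003], [0.7134, 0.0006], [0.7104, 0.0015], [0.708, 0.0003], [0.7046, 0.0026], [0.7027, -0.0003]]
row180 [[0.1948, 0.0001], [0.1916, 0.0028], [0.1902, -0.0027], [0.1866, 0.0014], [0.1839, 0.0019], [0.1803, 0.0068], [0.1777, 0.0068], [0.1751, 0.0065], [0.173, 0.0042], [0.1698, 0.0069], [0.1674, 0.006], [0.1647, 0.0065], [0.1623, 0.0055], [0.16, 0.0038], [0.1569, 0.0064], [0.1495, 0.0325], [0.1467, 0.0341], [0.1451, 0.0291], [0.1443, 0.019], [0.1449, 0.0007], [0.1424, 0.0003], [0.1398, -0.0003], [0.1371, 0.0006], [0.1341, 0.0028], [0.1317, 0.0015], [0.1292, 0.0006], [0.1266, 0.0002], [0.1243, -0.0014]]
mug hi 243 [ 0.57110822 -0.10303827  0.05527932] [ 0.63686423 -0.02077528  0.07529836]
must [ 0.421 -0.018  0.05 ] [0.672 0.286 0.946]
spice [ 0.421 -0.018  0.051] [0.572 0.255 0.946]
mill [ 0.421 -0.018  0.05 ] [0.824 0.174 0.946]
```

View pics/crop.png

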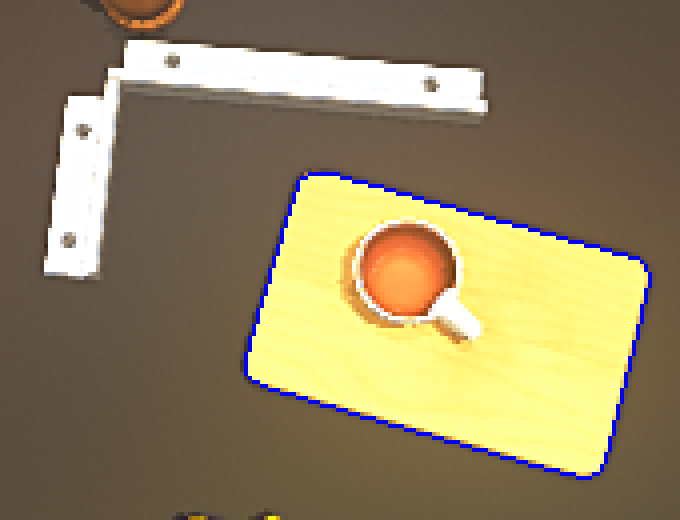

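The crop shows the board outline traced well, the inner corner near crop (112,85), i.e. about px (208,151), and the mug handle pointing right. The back-rail fit was polluted by the mug, so I'm refitting from the depth of the inner faces.

```bash
cat >> h.py <<'E'
def cloud(p,d):
    c=get_calibration("top");R=cv2.Rodrigues(c["rvec"])[0];C=-R.T@np.ravel(c["tvec"])
    yy,xx=np.mgrid[:384,:512];u=cv2.undistortPoints(np.float64(np.c_[xx.ravel(),yy.ravel()]).reshape(-1,1,2),c["intrinsics"],c["dist_coeffs"])[:,0]
    return ((np.c_[u,np.ones(len(u))]*d.ravel()[:,None])@R+C).reshape(384,512,3)
import json,os
def rel(p):
    """board corner & angle in stop frame (mm, deg), centre/yaw in world"""
    (c,s,a)=rect(p); a=a if s[0]>s[1] else a+90
    a=(a-90+90)%180-90; t=np.radians(a); bx=np.array([np.cos(t),np.sin(t)]);by=np.array([-bx[1],bx[0]])
    k=np.array(c)+72*bx+118*by
    S=json.load(open("stop.json")); th=S["th"];Rm=np.array([[np.cos(th),np.sin(th)],[-np.sin(th),np.cos(th)]])
    return dict(corner=(Rm@(k-1000*np.array(S["o"]))).round(1),ang=round(a-np.degrees(th),2),yaw=round(a,2),c=np.round(c,1),s=np.round(s,1),
      front=(np.array(c)-72*bx).round(1),right=(np.array(c)-118*by).round(1))
E
python3 - <<'E'
from h import *
z=np.load("pics/top0.npz");p=z['p'];P=cloud(p,z['d'])
h=cv2.cvtColor(p,cv2.COLOR_BGR2HSV);m=cv2.inRange(h,(0,0,90),(180,60,255))
def fit(q):
    w=cast("top",q,0.);l=cv2.fitLine(np.float32(w),cv2.DIST_HUBER,0,.001,.001).ravel();return l
def edge(q,ax):
    return q
b=[(x,144+np.nonzero(m[144:164,x])[0].max()+.5) for x in range(218,297,3)]
s=[(190+np.nonzero(m[y,190:218])[0].max()+.5,y) for y in range(160,196,2)]
lb,ls=fit(b),fit(s); print(lb,ls,np.degrees(np.arctan2(lb[1],lb[0])),np.degrees(np.arctan2(ls[1],ls[0])))
H=P[...,2];f=P[(H>.008)&(H<.026)];xx=f
B=f[(f[:,0]>.69)&(f[:,0]<.74)&(f[:,1]>-.08)&(f[:,1]<.13)]; lB=cv2.fitLine(np.float32(B[:,:2]),cv2.DIST_HUBER,0,.001,.001).ravel();print("depth back",len(B),lB,np.degrees(np.arctan2(lB[1],lB[0])))
d=lambda l:np.sign(l[1] if abs(l[1])>abs(l[0]) else l[0])*l[:2]
db,ds=d(lb),d(ls)
A=np.c_[db,-ds];t=np.linalg.solve(A,ls[2:]-lb[2:]);o=lb[2:]+t[0]*db
th=(np.arctan2(-db[0],db[1])*2+np.arctan2(ds[1],ds[0]))/3
json.dump(dict(o=[float(v) for v in o],th=float(th)),open("stop.json","w"));print(o,np.degrees(th))
print(rel(p))
E
```

```text
[ 0.08909978 -0.9960227   0.7161522   0.04125335] [0.99775475 0.06697371 0.6427327  0.14768758] -84.888176 3.840185
depth back 181 [ 0.07252146 -0.99736685  0.71687716  0.03826978] -85.84117
[0.70624965 0.15195112] 4.6879416
{'corner': array([ -45.6, -126.5]), 'ang': np.float64(-11.23), 'yaw': -6.54, 'c': array([586.2, -86.9]), 's': array([236.1, 146.7]), 'front': array([514.7, -78.7]), 'right': array([ 572.8, -204.1])}
```

Call:
{"op": "send_rows", "data": {"plan": [[[0.93,-0.25,0],[0,0,0]],[[0.93,-0.25,0],[0,0,0]],[[0.93,-0.25,0],[0,0,0]],[[0.93,-0.25,0],[0,0,0]],[[0.93,-0.25,0],[0,0,0]],[[0.93,-0.25,0],[0,0,0]],[[0.93,-0.25,0],[0,0,0]],[[0.93,-0.25,0],[0,0,0]],[[0.93,-0.25,0],[0,0,0]],[[0.93,-0.25,0],[0,0,0]]], "gripper": 0.5}}

```text
time: 1.35
tool_pos: [0.3692, -0.3627, 0.2264]
tool_rot: [-3.141, 0.0, 0.327]
contact_force: [0.7, -0.8, -0.2]
opening: 0.0685
grip_force: 0.0
```

Call:
{"op": "send_rows", "data": {"plan": [[[0.93,-0.25,0],[0,0,0]],[[0.93,-0.25,0],[0,0,0]],[[0.93,-0.25,0],[0,0,0]],[[0.93,-0.25,0],[0,0,0]],[[0.93,-0.25,0],[0,0,0]],[[0.93,-0.25,0],[0,0,0]],[[0.93,-0.25,0],[0,0,0]],[[0.93,-0.25,0],[0,0,0]],[[0.93,-0.25,0],[0,0,0]],[[0.93,-0.25,0],[0,0,0]]]}}

```text
time: 2.6
tool_pos: [0.5692, -0.229, 0.2262]
tool_rot: [-3.141, 0.001, 0.327]
contact_force: [0.6, 0.0, -0.2]
opening: 0.0688
grip_force: 0.0
```

Call:
{"op": "send_rows", "data": {"plan": [[[0,0,0.6],[0,0,-0.09]],[[0,0,0.6],[0,0,-0.09]],[[0,0,0.6],[0,0,-0.09]],[[0,0,0.6],[0,0,-0.09]],[[0,0,0.6],[0,0,-0.09]],[[0,0,0.6],[0,0,-0.09]],[[0,0,0.6],[0,0,-0.09]],[[0,0,0.6],[0,0,-0.09]],[[0,0,0],[0,0,0]],[[0,0,0],[0,0,0]]]}}

```text
time: 3.85
tool_pos: [0.569, -0.2297, 0.1071]
tool_rot: [3.141, 0.0, 1.455]
contact_force: [0.1, -0.3, 0.8]
opening: 0.0689
grip_force: 0.0
```

Call:
{"op": "send_rows", "data": {"plan": [[[0.82,-0.58,0],[0,0,0]],[[0.82,-0.58,0],[0,0,0]],[[0.82,-0.58,0],[0,0,0]],[[0.82,-0.58,0],[0,0,0]],[[0.82,-0.58,0],[0,0,0]],[[0.82,-0.58,0],[0,0,0]],[[0.82,-0.58,0],[0,0,0]],[[0,0,0],[0,0,0.1]],[[0,0,0],[0,0,0.1]],[[0,0,0],[0,0,0.1]]], "gripper": 1}}

```text
time: 5.1
tool_pos: [0.4847, -0.0756, 0.1077]
tool_rot: [3.14, -0.001, 0.979]
contact_force: [-0.7, -0.3, -0.3]
opening: 0.092
grip_force: 0.0
```

Call:
{"op": "send_rows", "data": {"plan": [[[0,0,0],[0,0,0.1]],[[0,0,0],[0,0,0.1]],[[0,0,0],[0,0,0.1]],[[0,0,0],[0,0,0.1]],[[0,0,0],[0,0,0.1]],[[0,0,0],[0,0,0.1]],[[0,0,0],[0,0,0.1]],[[0,0,0.8],[0,0,0]],[[0,0,0.8],[0,0,0]],[[0,0,0.4],[0,0,0]]]}}

```text
time: 6.35
tool_pos: [0.4842, -0.0756, 0.0566]
tool_rot: [3.141, -0.0, -0.115]
contact_force: [0.3, 0.1, -0.2]
opening: 0.092
grip_force: 0.0
```

Call:
{"op": "send_rows", "data": {"plan": [[[0,0,0.7],[0,0,0]],[[0,0,0.7],[0,0,0]],[[0,0,0.36],[0,0,0]],[[0.1,0,0],[0,0,0]],[[0.1,0,0],[0,0,0]],[[0.1,0,0],[0,0,0]],[[0.1,0,0],[0,0,0]],[[0.1,0,0],[0,0,0]],[[0.1,0,0],[0,0,0]],[[0.1,0,0],[0,0,0]]]}}

```text
time: 7.6
tool_pos: [0.5017, -0.0776, 0.0127]
tool_rot: [3.141, -0.0, -0.113]
contact_force: [-0.2, 0.3, -0.2]
opening: 0.0919
grip_force: 0.0
```

Call:
{"op": "send_rows", "data": {"plan": [[[0.1,0,0],[0,0,0]],[[0.1,0,0],[0,0,0]],[[0.11,0,0],[0,0,-0.006]],[[0.11,0,0],[0,0,-0.006]],[[0.11,0,0],[0,0,-0.006]],[[0.11,0,0],[0,0,-0.006]],[[0.11,0,0],[0,0,-0.006]],[[0.11,0,0],[0,0,-0.006]],[[0.11,0,0],[0,0,-0.006]],[[0.11,0,0],[0,0,-0.006]]]}}

```text
time: 8.85
tool_pos: [0.5287, -0.0799, 0.0127]
tool_rot: [3.141, -0.0, -0.037]
contact_force: [-2.9, -0.4, -1.8]
opening: 0.0917
grip_force: 1.0
```

```bash
cat > look.py <<'E'
from h import *
import sys
p,d=read_camera("top");P=cloud(p,d);r=rel(p);print(r)
t=P[150:240,200:320].reshape(-1,3);t=t[(t[:,2]>.055)&(t[:,2]<.08)];print("hi pts",len(t))
np.savez("pics/last.npz",p=p,d=d);cv2.imwrite(sys.argv[1],cv2.resize(p[130:260,170:350],None,fx=3,fy=3))
E
python3 look.py pics/a1.png
```

```text
{'corner': array([-345.8, -104.6]), 'ang': np.float64(75.86), 'yaw': 80.55, 'c': array([474.8, -71. ]), 's': array([268.9, 441.5]), 'front': array([ 462.9, -142. ]), 'right': array([591.2, -90.4])}
hi pts 40
```

View pics/a1.png

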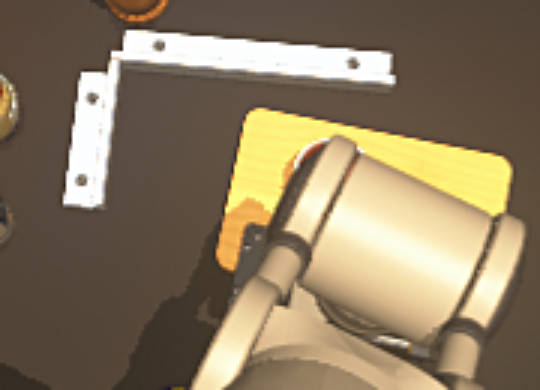

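The arm hides the near part of the board, but the back edge ((255,108)–(505,155) in the crop) and the left end stay visible. I'll measure from those edges while pushing.

```bash
cat > look2.py <<'E'
from h import *
import sys
def edges(p):
    h=cv2.cvtColor(p,cv2.COLOR_BGR2HSV);m=cv2.inRange(h,(12,60,110),(32,255,255));m[:140]=0;m[245:]=0;m[:,:195]=0;m[:,350:]=0
    n,l,s,_=cv2.connectedComponentsWithStats(m);m=np.uint8(l==1+s[1:,4].argmax())
    S=json.load(open("stop.json"));th=S["th"];Rm=np.array([[np.cos(th),np.sin(th)],[-np.sin(th),np.cos(th)]])
    st=lambda q:(cast("top",q,.022)-S["o"])@Rm.T*1000
    cols=np.nonzero(m.any(0))[0];rows=np.nonzero(m.any(1))[0]
    b=st([(x,m[:,x].argmax()-.5) for x in cols]);  L=st([(m[y].argmax()-.5,y) for y in rows])
    o={}
    bb=b[(b[:,1]<b[:,1].max()-25)&(b[:,1]>b[:,1].max()-210)]
    for _ in range(4):
        k=np.polyfit(bb[:,1],bb[:,0],1);e=bb[:,0]-np.polyval(k,bb[:,1]);bb=bb[abs(e)<max(1.5,2*np.median(abs(e)))]
    LL=L[(L[:,0]<L[:,0].max()-15)&(L[:,0]>L[:,0].max()-110)]
    for _ in range(4):
        q=np.polyfit(LL[:,0],LL[:,1],1);e=LL[:,1]-np.polyval(q,LL[:,0]);LL=LL[abs(e)<max(1.5,2*np.median(abs(e)))]
    y=(q[0]*k[1]+q[1])/(1-q[0]*k[0]);x=k[0]*y+k[1]
    return dict(corner=(round(x,1),round(y,1)),ang_back=round(-np.degrees(np.arctan(k[0])),2),n=len(bb),ang_left=round(np.degrees(np.arctan(q[0])),2),m=len(LL))
if __name__=="__main__":
    p,d=read_camera("top");print(edges(p))
    np.savez("pics/last.npz",p=p,d=d);cv2.imwrite(sys.argv[1],cv2.resize(p[130:260,170:350],None,fx=3,fy=3))
E
python3 -c "
from look2 import *
print(edges(np.load('pics/top0.npz')['p']),edges(np.load('pics/last.npz')['p']))"
```

```text
{'corner': (np.float64(-4.5), np.float64(-108.0)), 'ang_back': np.float64(-6.31), 'n': 54, 'ang_left': np.float64(-9.84), 'm': 16} {'corner': (np.float64(-27.4), np.float64(-117.2)), 'ang_back': np.float64(-6.9), 'n': 70, 'ang_left': np.float64(-6.75), 'm': 35}
```

Call:
{"op": "send_rows", "data": {"plan": [[[0.11,0,0],[0,0,-0.006]],[[0.11,0,0],[0,0,-0.006]],[[0.11,0,0],[0,0,-0.006]],[[0.11,0,0],[0,0,-0.006]],[[0.11,0,0],[0,0,-0.006]],[[0.11,0,0],[0,0,-0.006]],[[0.11,0,0],[0,0,-0.006]],[[0.11,0,0],[0,0,-0.006]],[[0.11,0,0],[0,0,-0.006]],[[0.11,0,0],[0,0,-0.006]]]}}

```text
time: 10.15
tool_pos: [0.5561, -0.0797, 0.0128]
tool_rot: [3.141, -0.0, 0.057]
contact_force: [-3.6, -1.9, 1.2]
opening: 0.0915
grip_force: 1.9
```

```bash
python3 look2.py pics/a2.png
```

```text
{'corner': (np.float64(-10.1), np.float64(-104.4)), 'ang_back': np.float64(-1.55), 'n': 59, 'ang_left': np.float64(-1.77), 'm': 33}
```

Call:
{"op": "send_rows", "data": {"plan": [[[0.05,0,0],[0,0,-0.006]],[[0.05,0,0],[0,0,-0.006]],[[0.04,0,0],[0,0,-0.004]],[[-0.5,0,0],[0,0,0]],[[-0.5,0,0],[0,0,0]],[[0,0,-0.75],[0,0,0]],[[0,0,-0.75],[0,0,0]],[[0,0,-0.75],[0,0,0]],[[0,0,-0.75],[0,0,0]],[[0,0,-0.75],[0,0,0]]]}}

```text
time: 11.45
tool_pos: [0.5338, -0.0814, 0.1071]
tool_rot: [-3.142, -0.0, 0.082]
contact_force: [0.4, -0.9, -0.4]
opening: 0.0918
grip_force: 0.0
```

Call:
{"op": "send_rows", "data": {"plan": [[[0.64,0.86,0],[0,0,0]],[[0.64,0.86,0],[0,0,0]],[[0.64,0.86,0],[0,0,0]],[[0.64,0.86,0],[0,0,0]],[[0.64,0.86,0],[0,0,0]],[[0.64,0.86,0],[0,0,0]],[[0.64,0.86,0],[0,0,0]],[[0,0,0],[0,0,-0.1]],[[0,0,0],[0,0,-0.1]],[[0,0,0],[0,0,-0.1]]], "gripper": 0.5}}

```text
time: 12.7
tool_pos: [0.6578, -0.2223, 0.1062]
tool_rot: [-3.141, -0.0, 0.558]
contact_force: [0.6, 0.3, 0.6]
opening: 0.0688
grip_force: 0.0
```

Call:
{"op": "send_rows", "data": {"plan": [[[0,0,0],[0,0,-0.1]],[[0,0,0],[0,0,-0.1]],[[0,0,0],[0,0,-0.1]],[[0,0,0],[0,0,-0.1]],[[0,0,0],[0,0,-0.1]],[[0,0,0],[0,0,-0.1]],[[0,0,0],[0,0,-0.1]],[[0,0,0.7],[0,0,0]],[[0,0,0.7],[0,0,0]],[[0,0,0.6],[0,0,0]]]}}

```text
time: 13.95
tool_pos: [0.6576, -0.222, 0.0541]
tool_rot: [-3.14, -0.001, 1.651]
contact_force: [0.6, -0.3, -0.2]
opening: 0.069
grip_force: 0.0
```

```bash
python3 look2.py pics/a3.png; python3 -c "
from h import *
print(rel(np.load('pics/last.npz')['p']))"
```

```text
{'corner': (np.float64(-7.8), np.float64(-101.4)), 'ang_back': np.float64(-0.68), 'n': 70, 'ang_left': np.float64(-0.58), 'm': 35}
{'corner': array([-458.9,  124.3]), 'ang': np.float64(65.75), 'yaw': 70.43, 'c': array([325.8, 130.9]), 's': array([310.9, 471.7]), 'front': array([301.6,  63.1]), 'right': array([436.9,  91.4])}
```

View pics/a3.png

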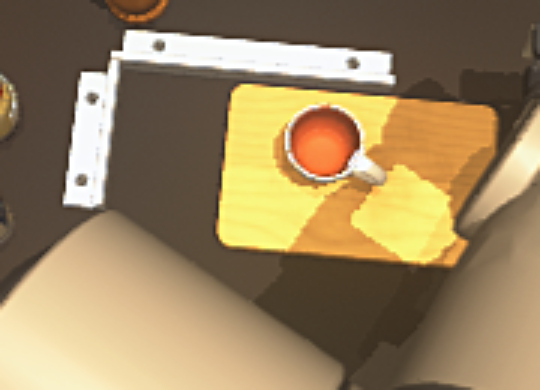

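Call:
{"op": "send_rows", "data": {"plan": [[[0,0,0.7],[0,0,0]],[[0,0,0.7],[0,0,0]],[[0,0,0.26],[0,0,0]],[[0.2,0,0],[0,0,0]],[[0.2,0,0],[0,0,0]],[[0.2,0,0],[0,0,0]],[[0.1,0,0],[0,0,0]],[[0.1,0,0],[0,0,0]],[[0.1,0,0],[0,0,0]],[[0.1,0,0],[0,0,0]]]}}

```text
time: 15.25
tool_pos: [0.6567, -0.1981, 0.0151]
tool_rot: [3.141, 0.001, 1.652]
contact_force: [0.8, -2.7, -0.8]
opening: 0.069
grip_force: 1.4
```

Call:
{"op": "send_rows", "data": {"plan": [[[0.12,0,0],[0,0,0]],[[0.14,0,0],[0,0,0]],[[0.15,0,0],[0,0,0]],[[0.15,0,0],[0,0,0]],[[0.15,0,0],[0,0,0]],[[0.15,0,0],[0,0,0]],[[0.15,0,0],[0,0,0]],[[0.15,0,0],[0,0,0]],[[0.15,0,0],[0,0,0]],[[0.15,0,0],[0,0,0]]]}}

```text
time: 16.5
tool_pos: [0.6534, -0.1609, 0.0151]
tool_rot: [3.141, 0.0, 1.653]
contact_force: [0.7, -3.8, 1.5]
opening: 0.0689
grip_force: 2.0
```

```bash
python3 look2.py pics/a4.png
```

```text
{'corner': (np.float64(-10.0), np.float64(-62.4)), 'ang_back': np.float64(-0.26), 'n': 65, 'ang_left': np.float64(-1.0), 'm': 20}
```

Call:
{"op": "send_rows", "data": {"plan": [[[0.15,0,0],[0,0,0]],[[0.15,0,0],[0,0,0]],[[0.15,0,0],[0,0,0]],[[0.15,0,0],[0,0,0]],[[0.15,0,0],[0,0,0]],[[0.15,0,0],[0,0,0]],[[0.15,0,0],[0,0,0]],[[0.15,0,0],[0,0,0]],[[0.15,0,0],[0,0,0]],[[0.15,0,0],[0,0,0]]]}}

```text
time: 17.8
tool_pos: [0.6504, -0.1235, 0.015]
tool_rot: [3.141, 0.0, 1.653]
contact_force: [0.2, -5.0, 3.2]
opening: 0.0689
grip_force: 2.4
```

Call:
{"op": "send_rows", "data": {"plan": [[[0.1,0,0],[0,0,0]],[[0.1,0,0],[0,0,0]],[[0.1,0,0],[0,0,0]],[[0.1,0,0],[0,0,0]],[[0.08,0,0],[0,0,0]],[[0.08,0,0],[0,0,0]],[[0.06,0,0],[0,0,0]],[[0.06,0,0],[0,0,0]],[[0.04,0,0],[0,0,0]],[[0.04,0,0],[0,0,0]]]}}

```text
time: 19.05
tool_pos: [0.6488, -0.1048, 0.015]
tool_rot: [3.142, 0.0, 1.652]
contact_force: [0.9, -5.7, 3.9]
opening: 0.069
grip_force: 2.6
```

```bash
python3 look2.py pics/a5.png
```

```text
{'corner': (np.float64(-10.2), np.float64(-5.7)), 'ang_back': np.float64(0.08), 'n': 48, 'ang_left': np.float64(-0.74), 'm': 23}
```

View pics/a5.png

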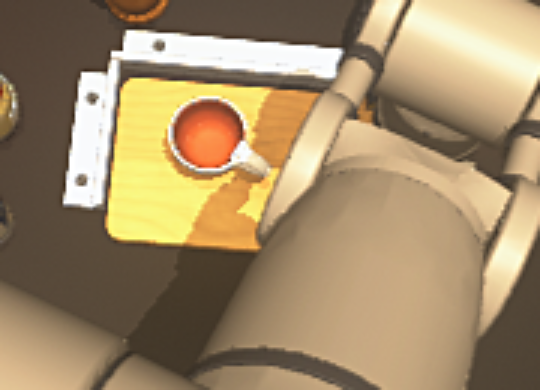

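Board about 6 mm from the side rail and 10 mm from the back rail, parallel, mug upright and clear of the gripper. I'll creep on until the force rises.

Call:
{"op": "send_rows", "data": {"plan": [[[0.04,0,0],[0,0,0]],[[0.04,0,0],[0,0,0]],[[0.04,0,0],[0,0,0]],[[0.04,0,0],[0,0,0]],[[0.04,0,0],[0,0,0]],[[0.04,0,0],[0,0,0]],[[0,0,0],[0,0,0]],[[0,0,0],[0,0,0]],[[0,0,0],[0,0,0]],[[0,0,0],[0,0,0]]]}}

```text
time: 20.35
tool_pos: [0.6484, -0.1016, 0.0151]
tool_rot: [3.141, 0.004, 1.652]
contact_force: [0.5, -13.8, 2.1]
opening: 0.0686
grip_force: 7.1
```

Call:
{"op": "send_rows", "data": {"plan": [[[-0.3,0,0],[0,0,0]],[[-0.7,0,0],[0,0,0]],[[0,0,-0.75],[0,0,0]],[[0,0,-0.75],[0,0,0]],[[0,0,-0.75],[0,0,0]],[[0,0,-0.75],[0,0,0]],[[0,0,-0.75],[0,0,0]],[[0.7,-0.6,0],[0,0,0]],[[0.9,-0.6,0],[0,0,0]],[[0.9,-0.6,0],[0,0,0]]]}}

```text
time: 21.6
tool_pos: [0.5999, -0.0644, 0.1098]
tool_rot: [3.141, 0.0, 1.653]
contact_force: [-0.1, 0.5, 0.5]
opening: 0.0689
grip_force: 0.0
```

Call:
{"op": "send_rows", "data": {"plan": [[[0.9,-0.6,0],[0,0,0]],[[0.9,-0.6,0],[0,0,0]],[[0.9,-0.6,0],[0,0,0]],[[0.9,-0.6,0],[0,0,0]],[[0,0,0],[0,0,0.1]],[[0,0,0],[0,0,0.1]],[[0,0,0],[0,0,0.1]],[[0,0,0],[0,0,0.1]],[[0,0,0],[0,0,0.1]],[[0,0,0],[0,0,0.1]]], "gripper": 1}}

```text
time: 22.85
tool_pos: [0.5334, 0.0199, 0.1098]
tool_rot: [3.141, -0.001, 0.705]
contact_force: [0.2, 0.1, -0.2]
opening: 0.0917
grip_force: 0.0
```

Call:
{"op": "send_rows", "data": {"plan": [[[0,0,0],[0,0,0.1]],[[0,0,0],[0,0,0.1]],[[0,0,0],[0,0,0.1]],[[0,0,0],[0,0,0.1]],[[0,0,0.5],[0,0,0]],[[0,0,0.7],[0,0,0]],[[0,0,0.7],[0,0,0]],[[0,0,0],[0,0,0]],[[0,0,0],[0,0,0]],[[0,0,0],[0,0,0]]]}}

```text
time: 24.1
tool_pos: [0.5337, 0.0197, 0.0619]
tool_rot: [3.141, -0.001, 0.083]
contact_force: [0.3, -0.3, 0.3]
opening: 0.092
grip_force: 0.0
```

```bash
python3 look2.py pics/a6.png; python3 -c "
from h import *
S=json.load(open('stop.json'));t=S['th'];d=robot.observe()['tool_pos'][:2]-S['o'];print(d@[np.cos(t),np.sin(t)],d@[-np.sin(t),np.cos(t)])"
```

```text
{'corner': (np.float64(-10.5), np.float64(-5.2)), 'ang_back': np.float64(0.12), 'n': 70, 'ang_left': np.float64(-10.92), 'm': 25}
-0.18284081466010907 -0.11770966466268704
```

View pics/a6.png

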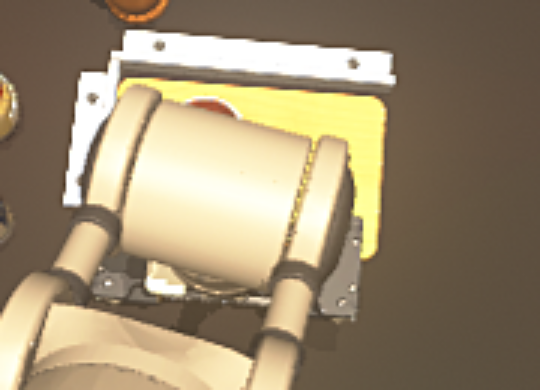

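The gripper is in front of the board with clearance and the board is parallel to the back rail. Next I descend and push toward it.

Call:
{"op": "send_rows", "data": {"plan": [[[0,0,0.7],[0,0,0]],[[0,0,0.7],[0,0,0]],[[0,0,0.5],[0,0,0]],[[0.2,0,0],[0,0,0]],[[0.2,0,0],[0,0,0]],[[0.15,0,0],[0,0,0]],[[0.1,0,0],[0,0,0]],[[0.1,0,0],[0,0,0]],[[0.1,0,0],[0,0,0]],[[0.1,0,0],[0,0,0]]]}}

```text
time: 25.4
tool_pos: [0.5551, 0.0215, 0.0135]
tool_rot: [-3.141, 0.004, 0.082]
contact_force: [-5.4, -0.9, 3.4]
opening: 0.0917
grip_force: 3.0
```

Call:
{"op": "send_rows", "data": {"plan": [[[0.06,0,0],[0,0,0]],[[0.06,0,0],[0,0,0]],[[0.06,0,0],[0,0,0]],[[0.04,0,0],[0,0,0]],[[0.04,0,0],[0,0,0]],[[0,0,0],[0,0,0]],[[0,0,0],[0,0,0]],[[0,0,0],[0,0,0]],[[0,0,0],[0,0,0]],[[0,0,0],[0,0,0]]]}}

```text
time: 26.65
tool_pos: [0.5607, 0.022, 0.0135]
tool_rot: [-3.141, 0.006, 0.082]
contact_force: [-9.2, -2.4, 5.9]
opening: 0.0919
grip_force: 4.3
```

Call:
{"op": "send_rows", "data": {"plan": [[[0.04,0,0],[0,0,0]],[[0.04,0,0],[0,0,0]],[[0.04,0,0],[0,0,0]],[[0,0,0],[0,0,0]],[[0,0,0],[0,0,0]],[[0,0,0],[0,0,0]],[[0,0,0],[0,0,0]],[[0,0,0],[0,0,0]],[[0,0,0],[0,0,0]],[[0,0,0],[0,0,0]]]}}

```text
time: 27.9
tool_pos: [0.561, 0.0223, 0.0135]
tool_rot: [-3.141, 0.012, 0.081]
contact_force: [-16.1, -2.5, 13.7]
opening: 0.0918
grip_force: 8.6
```

```bash
python3 look2.py pics/a7.png
```

```text
{'corner': (np.float64(0.7), np.float64(-3.5)), 'ang_back': np.float64(-0.26), 'n': 53, 'ang_left': np.float64(-1.79), 'm': 21}
```

View pics/a7.png

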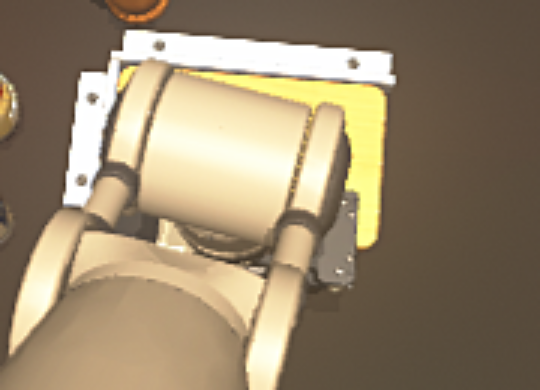

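The board is seated on the back rail: force climbed to 16 N with no further motion. Now I retreat and check the side-rail gap.

Call:
{"op": "send_rows", "data": {"plan": [[[-0.3,0,0],[0,0,0]],[[-0.7,0,0],[0,0,0]],[[0,0,-0.75],[0,0,0]],[[0,0,-0.75],[0,0,0]],[[0,0,-0.75],[0,0,0]],[[0,0,-0.75],[0,0,0]],[[0,0,-0.75],[0,0,0]],[[0.6,0.85,0],[0,0,0]],[[0.6,0.85,0],[0,0,0]],[[0.6,0.85,0],[0,0,0]]], "gripper": 0.5}}

```text
time: 29.2
tool_pos: [0.5923, -0.04, 0.1077]
tool_rot: [3.141, -0.001, 0.082]
contact_force: [-0.5, 0.6, 0.2]
opening: 0.0691
grip_force: 0.0
```

Call:
{"op": "send_rows", "data": {"plan": [[[0.6,0.85,0],[0,0,0]],[[0.6,0.85,0],[0,0,0]],[[0.6,0.85,0],[0,0,0]],[[0.6,0.85,0],[0,0,0]],[[0,0,0],[0,0,-0.1]],[[0,0,0],[0,0,-0.1]],[[0,0,0],[0,0,-0.1]],[[0,0,0],[0,0,-0.1]],[[0,0,0],[0,0,-0.1]],[[0,0,0],[0,0,-0.1]]]}}

```text
time: 30.45
tool_pos: [0.6585, -0.1193, 0.1074]
tool_rot: [3.141, -0.0, 1.03]
contact_force: [-0.1, 0.2, -0.1]
opening: 0.0687
grip_force: 0.0
```

Call:
{"op": "send_rows", "data": {"plan": [[[0,0,0],[0,0,-0.1]],[[0,0,0],[0,0,-0.1]],[[0,0,0],[0,0,-0.1]],[[0,0,0],[0,0,-0.1]],[[0,0,0.5],[0,0,0]],[[0,0,0.5],[0,0,0]],[[0,0,0],[0,0,0]],[[0,0,0],[0,0,0]],[[0,0,0],[0,0,0]],[[0,0,0],[0,0,0]]]}}

```text
time: 31.7
tool_pos: [0.6585, -0.1194, 0.0829]
tool_rot: [3.141, 0.0, 1.652]
contact_force: [-0.7, 0.4, 0.5]
opening: 0.0689
grip_force: 0.0
```

```bash
python3 look2.py pics/a8.png; python3 -c "
from h import *
S=json.load(open('stop.json'));t=S['th'];d=robot.observe()['tool_pos'][:2]-S['o'];print(d@[np.cos(t),np.sin(t)],d@[-np.sin(t),np.cos(t)])
p=np.load('pics/last.npz')['p'];cv2.imwrite('pics/a9.png',cv2.resize(p[135:225,190:310],None,fx=6,fy=6,interpolation=0))"
```

```text
{'corner': (np.float64(0.1), np.float64(-2.9)), 'ang_back': np.float64(0.09), 'n': 45, 'ang_left': np.float64(-0.41), 'm': 26}
-0.069863559522422 -0.2664822453727754
```

View pics/a9.png

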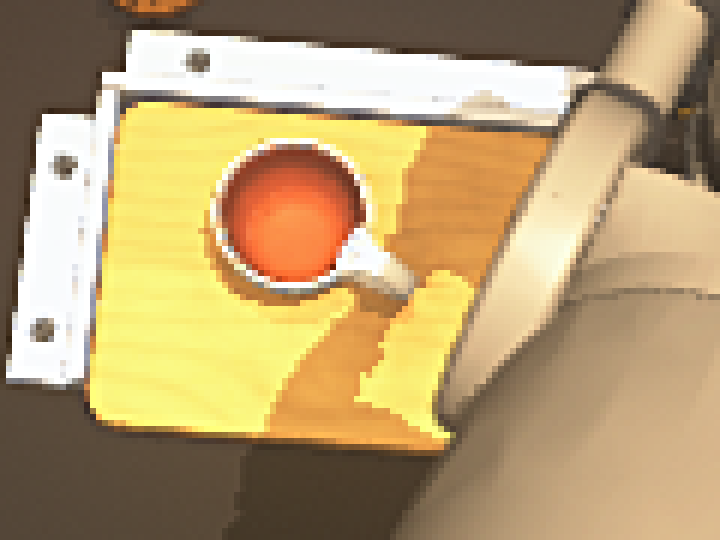

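Flush with the back rail, and the side gap reads under 3 mm. There's time for one confirming nudge against the side rail.

Call:
{"op": "send_rows", "data": {"plan": [[[0,0,0.9],[0,0,0]],[[0,0,0.9],[0,0,0]],[[0,0,0.9],[0,0,0]],[[0.2,0,0],[0,0,0]],[[0.2,0,0],[0,0,0]],[[0.15,0,0],[0,0,0]],[[0.08,0,0],[0,0,0]],[[0.08,0,0],[0,0,0]],[[0.06,0,0],[0,0,0]],[[0,0,0],[0,0,0]]]}}

```text
time: 33.0
tool_pos: [0.657, -0.1011, 0.0153]
tool_rot: [3.141, 0.001, 1.652]
contact_force: [-0.4, -4.0, 1.5]
opening: 0.069
grip_force: 2.2
```

Call:
{"op": "send_rows", "data": {"plan": [[[0.04,0,0],[0,0,0]],[[0.04,0,0],[0,0,0]],[[0.04,0,0],[0,0,0]],[[0.04,0,0],[0,0,0]],[[0,0,0],[0,0,0]],[[0,0,0],[0,0,0]],[[0,0,0],[0,0,0]],[[0,0,0],[0,0,0]],[[0,0,0],[0,0,0]],[[0,0,0],[0,0,0]]]}}

```text
time: 34.25
tool_pos: [0.6568, -0.1007, 0.0154]
tool_rot: [3.14, 0.006, 1.651]
contact_force: [0.7, -16.7, -0.1]
opening: 0.0687
grip_force: 8.2
```

Force rose to 17 N with 0.4 mm of motion, so the board is seated on the side rail. Next I retreat clear.

Call:
{"op": "send_rows", "data": {"plan": [[[-0.2,0,0],[0,0,0]],[[-0.6,0,0],[0,0,0]],[[-0.8,0,0],[0,0,0]],[[-0.8,0,0],[0,0,0]],[[-0.4,0,-0.6],[0,0,0]],[[0,0,-0.8],[0,0,0]],[[0,0,-0.8],[0,0,0]],[[0,0,-0.8],[0,0,0]],[[0,0,0],[0,0,0]],[[0,0,0],[0,0,0]]]}}

```text
time: 35.5
tool_pos: [0.6619, -0.1654, 0.0901]
tool_rot: [-3.142, -0.0, 1.653]
contact_force: [0.4, 0.0, -0.1]
opening: 0.0688
grip_force: 0.0
```

```bash
python3 - <<'E'
from look2 import *
p,d=read_camera("top");r=edges(p);print(r)
P=cloud(p,d)[150:210,200:280].reshape(-1,3);t=P[(P[:,2]>.062)&(P[:,2]<.08)];print("mug rim z",len(t),np.median(t[:,2]),robot.observe()["contact_force"])
if abs(r["ang_back"])<1 and -5<r["corner"][0]<3 and -5<r["corner"][1]<3: print(robot.hand_in())
E
```

```text
{'corner': (np.float64(0.7), np.float64(-2.7)), 'ang_back': np.float64(-0.41), 'n': 70, 'ang_left': np.float64(-0.3), 'm': 25}
mug rim z 212 0.07036926352912487 [ 0.03151     0.54504524 -0.30415128]
the job is handed in; nothing more can be done
None
```

I pushed the board into the corner stop and handed the job in at about 35.6 s. The last camera reading put its corner within about 3 mm of both rails and its sides within 0.5° of parallel. The mug was still standing on the board and the arm was clear. The hand-in returned no verdict, so I can't confirm the judged result.

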